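# Stick down and level the high chair tray

### The arm

A 6-joint arm with a two-finger parallel gripper is mounted at the origin on the work surface. World frame = base frame: x ahead of the robot, y to its left, z up, the work surface at z = 0. Lengths are in m, angles in rad, forces in N, time in s.
With the tool pointing down it reaches from about 0.35 to 0.975 m from the base axis. Payload 4.9 kg.
Tool frame: the origin (TCP) lies between the finger pads; the fingertips stand 22 mm ahead of it and the grasp point (between the pads) lies 3 mm ahead of it; z points along the fingers, y is the line along which they close (so a half turn about z gives the same grasp; the last joint's range is limited). The gripper opens to 85 mm and grips with 20 to 120 N. Pads are 22 mm wide; open, the fingers measure 114 mm over their backs; the gripper's body (76 mm by 85 mm) begins 54 mm behind the grasp point. The pads swing forward as they close: fully open they stand 13 mm farther back than shut.
Start: joints at [-1.283, 0.053, 1.613, -0, 1.476, -0.119], TCP at [0.247, -0.574, 0.253] pointing down, gripper open.
Joint ranges: [-3.01, 3.01], [-1.01, 2.22], [0.06, 2.58], [-1.02, 4.17], [0.09, 2.62], [-3.14, 3.14]. Speed limits (rad/s): [2.57, 2.57, 3.14, 3.14, 3.14, 3.14].

### API

Orientations are given as a unit quaternion [w, x, y, z].
In Python, from plant import state, grab_frame, get_calibration, job_done, recognise, regions_of gives the robot as it stands.
- The arm moves only by the tool apply_moves, never from a script. Its argument "targets" is a list of rows, each an object with "translation": the shift along the tool's x, y, z normalised to -1 to 1, where 1 is 100 mm, a list of three; "twist": the turn about the tool's z normalised to -1 to 1, where 1 is 0.1 rad; "hand": the opening, from 0 (shut) to 1 (fully open). A call has 1 to 8 rows; each row shifts and turns the commanded pose from where the row before left it, along the tool's axes as they then stand; what a row does not reach is not made up. A row lasts 1/10 s, in which the tool goes at most 50 mm and 8.59 degrees, less where a joint would pass 70% of its speed; a pose out of reach is approached as far as the arm can. A call with a number of a shift or a turn outside -1 to 1 is refused whole. A call with a gripper value outside its range is refused whole. The fingers move at their own pace and stop on an object; the grip force is fixed at half the most. Time passes only in rows, so rows that do not move let the fingers close. It gives the time, the measured TCP pose, the force, the opening and the grip force at its end, in the units of the state.
- state(): the state, without advancing time (a new reading comes with each control period).
- grab_frame(name): name is "scene" or "side" or "wrist"; returns the picture (384x512x3 uint8, red, green, blue); there is no depth.
- get_calibration(name): a dict with "camera_matrix" (3x3 intrinsics, pixels), "pose" (4x4, takes a point from camera to world coordinates). Camera axes: x right, y up, looking along -z (the intrinsics and any distortion apply to the point x, -y, -z); pixel columns grow to the right and rows downward; lengths in m; the calibration is good to about 2 mm. A picture is of the moment at which its call begins: read the wrist's pose just before it. get_calibration takes no time and is no camera call; for the wrist camera it gives the pose at the moment of the call.
- job_done(): hands the job in; it is judged then, once.
Trained networks look in the newest picture that a camera, given by its name, has taken for a name from the list of things; names that differ only in an ending like _2 or _b are one class to them, and where a whole thing is asked for, a point or a joint stands for the part that bears it (a point fixed in the world has none). Each returns a list of dicts, best first, with "score" (0 to 1); they miss things now and then, are a little off and sometimes report something else, mostly with a low value. They report only what shows in the picture. A call takes as long as a camera call.
- recognise(camera, query): "point" ([x, y, z] in m, in world coordinates, good to about 4 mm: the middle of the surface that is visible of it).
- regions_of(camera, query): "pixels" (384x512 bool, what is visible of it).
The state is a dict: "time": time; "joint_pos": joint angles; "joint_vel": joint speeds; "joint_efforts": joint torques, N m; "tool_pos": TCP position; "tool_rot": TCP orientation; "contact_force": force on the tool from outside, world axes, zero at the start; "ft_torque": the same for the moment, N m; "gripper_width": opening from 0.0 (shut) to 1.0 (fully open); "grasp_force": force on a finger pad.
Only numpy, scipy, OpenCV 4.12 (cv2) and the standard library are available. Lean on these libraries where they do the work, as an engineer would, in place of code of your own. Each camera call takes 0.05 s, during which the arm holds its last target. There are 200 camera calls.

### The job

Stick the high chair's foot to the bench by pulling the orange sprung pump lever all the way to its stop towards you, and ease it slowly back to rest without letting it snap. Then take the orange foot knob, press the tray firmly down onto its foot and turn the knob until the bubble in the green level sits between the two black lines. Finish while still holding: keep your fingers on the knob, pressing the tray down with the bubble centred, and leave the other things on the bench where they are.

Things in the scene. Friction and masses are not known exactly. Their poses are not given: they have to be found in the camera images.
- chair: The high chair, pushed against the bench; fixed. Origin on the benchtop under the middle of the tray's near edge; x points away from the robot towards the seat, y left, z up. A flat teal suction shoe (90 x 400 mm, 12 mm thick) lies on the bench under the tray's near edge: foot socket under the knob, bracket of the pump lever at its left end.
- tray_mid (a point): Middle of the tray's floor, about 60 mm above the bench. Glossy off-white tray 310 x 360 mm (chair x 0 to 310, y -180 to 180 mm), rims 12 to 20 mm high, a teal suction plate stuck on it. It hinges about a line along chair y at chair x 310 mm; its near edge rests on the twist foot.
- lever_pivot (a point): Pivot of the sprung pump lever, in the bracket at the left end of the teal shoe, at chair (60, 206, 45) mm; its axis runs along chair y.
- lever_grip (a point): Middle of the free part of the lever's orange round grip bar (16 mm thick, along chair y), 115 mm from the pivot line and 47 mm further left (chair y) than the lever's steel arm (12 mm thick). Pinch the bar from above, fingers closing along chair x: 30 mm of bar is free on either side. At rest the lever leans 0.44 rad from upright towards the seat.
- lever (a joint): Angle of the pump lever, rad: 0 at rest (leaning 0.44 rad away from the robot), growing as the bar is pulled towards the robot, 0.87 at the end stop. A spring pulls it back (about 2 N at the bar at rest, 8 N at the stop); let go far from rest it snaps back.
- knob: The orange knob of the twist foot at the tray's near edge, right of its middle, at chair (35, -80) mm: a round flange 72 mm across, 8 mm thick, with a grip bar on top 56 mm long, 14 mm thick, 26 mm high. Origin on its axis at the underside of the flange; x runs along the bar, z up.
- knob_grip (a point): On the knob's axis at the top face of its flange, foot of the grip bar, about 80 mm above the bench (varies some mm with the foot); x runs along the bar, z up. The bar is pinched from above; fingertips can rest on the flange either side of it.
- knob_turn (a joint): Angle of the knob, rad, growing clockwise seen from above. Clockwise drives the foot out and raises the tray's near edge: 0.020 rad of tray tilt, about 5.5 mm at the knob, per rad. It stays where it is left (friction about 0.2 N m). Level lies 0.4 to 1.4 rad clockwise of the start.
- seat (a joint): How far the tray is sprung up off its foot, rad about the tray's hinge: 0.02 when nothing presses (knob 5.5 mm high), 0 when pressed firmly home on the foot. Pressing straight down on the knob, about 2 N start it moving and 7 N bring it home; 10 to 20 N do no harm.
- vial (a point): Centre of the window of the bubble level fixed on the tray, at chair (165, 110) mm: green window 124 x 34 mm in a black block, its length along chair x, with two black lines 20 mm either side of the centre.
- bubble (a joint): Position of the pale round bubble (24 mm across) along the window, m: 0 midway between the lines, positive towards the robot, stops at 0.048 either way. It runs to the higher end, 1.2 m per rad of tray tilt, thus 24 mm per rad of knob, and takes about a second to settle. Negative: near edge low. The unpressed tray, sprung up, shifts it 24 mm towards the robot.
- jar: Bystander: glass baby food jar with yellow twist cap, 60 mm across, 85 mm high; origin under its centre.
- snack_cup: Bystander: coral snack cup with a white hinged flap and a side handle, 80 mm across, about 100 mm high; origin under its centre.
- mug: Bystander: blue mug, 80 mm across, 92 mm high; origin under its centre.
- bottle: Bystander: clear baby bottle with white cap, 58 mm across, 160 mm high; origin under its centre.
- bowl: Bystander: yellow bowl, 116 mm across, 45 mm high; origin under its centre.
- fork: Bystander: green plastic fork, about 140 mm long, 6 mm thick, lying on the bench to the right of the tray; origin near its middle.

How it is judged:
On the way, in this order (a step that is already met when the one before it is completed fails the run):
1. the pump lever is pulled to its stop (within 0.08 rad) (value of joint lever above 0.79 rad), for 0.1 s.
2. the pump lever is back at rest (within 0.06 rad) (value of joint lever below 0.06 rad), for 0.2 s.
At the end, for the whole second after the job is handed in: The fingers are on the foot knob (more than 2 N) and press the tray home on its foot (within 0.004 rad, about 1 mm at the knob), the bubble stays between the two lines (centre within 7 mm), and the pump lever is at rest (within 0.06 rad) (value of joint bubble between -0.007 and 0.007 m and value of joint seat below 0.004 rad and contact force between the fingers and knob above 2 N and value of joint lever below 0.06 rad); the arm keeps its last pose, push and grip.
It fails at once if the pump lever snaps back (faster than 2.5 rad/s) (velocity of joint lever below -2.5 rad/s).
It fails at once if a bystander is moved more than 30 mm (distance of any of jar, snack_cup, mug, bottle, bowl, fork from where it was at the start of the episode above 0.03 m).
It also fails if it takes over 64 s, if anything falls off the work surface, if the arm or the gripper's body presses on something with over 40 N, if the wrist force passes 120 N, or if a joint passes its speed limit or range.

## Working session

There is one attempt and no reset: what is moved stays moved. The work goes in short steps, Python scripts to look and compute and a tool call to move; the robot and the scene stay as the last step left them, time stands still between calls to the robot, and variables do not carry over. Pictures are saved under pics/ and viewed, at most 10 in all, crops included, and the job is handed in when it is done.

Besides the shell and the picture viewer there is one more tool, called after "Call:" by a JSON object that holds its "name" and its "arguments". apply_moves: Moves the arm, as the interface text tells. Its arguments: {"type":"object","properties":{"targets":{"type":"array"}},"required":["targets"]}

```bash
mkdir -p pics; python3 - <<'E'
from plant import *
import cv2,numpy as np
s=state();print({k:np.round(v,3).tolist() for k,v in s.items()})
ims=[]
for c in("scene","side"):
    f=grab_frame(c);cv2.imwrite(f"pics/{c}0.png",f[:,:,::-1])
    k=get_calibration(c);print(c,np.round(k["camera_matrix"],1).tolist(),np.round(k["pose"],3).tolist(),k.keys())
    for q in("knob","knob_grip","lever_grip","lever","vial","bubble","tray_mid"):
        for r in recognise(c,q)[:2]:print(q,np.round(r["point"],3),round(r["score"],2))
E
```

```text
{'time': 0.0, 'joint_pos': [-1.283, 0.053, 1.614, -0.0, 1.476, -0.119], 'joint_vel': [0.001, 0.001, 0.0, 0.001, 0.001, 0.001], 'joint_efforts': [0.002, -39.368, -37.018, -0.0, 0.007, 0.0], 'tool_pos': [0.247, -0.573, 0.252], 'tool_rot': [-0.001, 0.979, 0.202, -0.0], 'contact_force': [0.545, 0.735, -0.375], 'ft_torque': [-0.061, 0.029, -0.012], 'grasp_force': 0.0, 'gripper_width': 0.998}
scene [[379.5, 0.0, 258.0], [0.0, 379.5, 194.8], [0.0, 0.0, 1.0]] [[-0.161, -0.729, 0.666, 1.323], [0.987, -0.112, 0.116, 0.13], [-0.01, 0.676, 0.737, 0.936], [0.0, 0.0, 0.0, 1.0]] dict_keys(['camera_matrix', 'pose'])
knob [ 0.518 -0.131  0.08 ] 0.58
knob_grip [ 0.516 -0.123  0.083] 0.68
knob_grip [ 0.662 -0.058  0.065] 0.55
lever_grip [0.614 0.174 0.155] 0.76
lever_grip [ 0.666 -0.054  0.066] 0.61
lever [0.614 0.177 0.149] 0.57
vial [ 0.66  -0.057  0.069] 0.64
vial [ 0.519 -0.129  0.082] 0.49
bubble [0.396 0.45  0.086] 0.45
tray_mid [ 0.666 -0.056  0.067] 0.64
tray_mid [ 0.448 -0.33   0.001] 0.39
side [[418.2, 0.0, 255.9], [0.0, 418.2, 188.7], [0.0, 0.0, 1.0]] [[-0.89, 0.34, -0.303, 0.156], [-0.455, -0.665, 0.592, 0.819], [-0.001, 0.665, 0.747, 1.134], [0.0, 0.0, 0.0, 1.0]] dict_keys(['camera_matrix', 'pose'])
knob [ 0.513 -0.122  0.081] 0.56
knob_grip [ 0.512 -0.121  0.081] 0.58
lever_grip [0.6  0.16 0.15] 0.48
lever [0.606 0.159 0.153] 0.64
vial [ 0.996 -0.043  0.066] 0.7
vial [ 0.634 -0.042  0.067] 0.61
tray_mid [ 0.629 -0.042  0.067] 0.66
tray_mid [ 0.507 -0.12   0.084] 0.62
```

View pics/scene0.png

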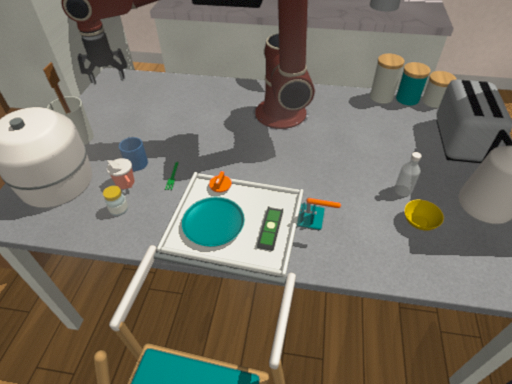

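View pics/side0.png

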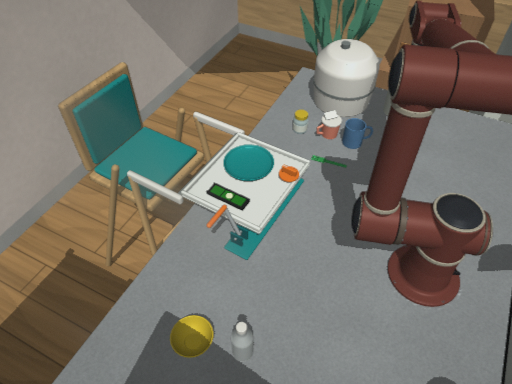

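The scene view shows the knob at (220,183), lever bar at (307–340,201–206) and vial at (270,228). In the side view they are at (289,173), (217,215) and (228,196). Next I fit the chair pose from the two views.

```bash
cat > h.py <<'E'
from plant import *
import cv2,numpy as np
def proj(c,P,k=None):
    k=k or get_calibration(c);T=np.linalg.inv(np.array(k["pose"]));P=np.atleast_2d(P)
    q=P@T[:3,:3].T+T[:3,3];q=q*[1,-1,-1];u=q@np.array(k["camera_matrix"]).T
    return u[:,:2]/u[:,2:]
def ray(c,uv,k=None):
    k=k or get_calibration(c);T=np.array(k["pose"])
    d=np.linalg.inv(np.array(k["camera_matrix"]))@[uv[0],uv[1],1];d=T[:3,:3]@(d*[1,-1,-1]);return T[:3,3],d/np.linalg.norm(d)
def tri(rs):
    A=sum(np.eye(3)-np.outer(d,d) for o,d in rs);b=sum((np.eye(3)-np.outer(d,d))@o for o,d in rs)
    p=np.linalg.solve(A,b);return p,[np.linalg.norm(np.cross(p-o,d)) for o,d in rs]
def blobs(im,lo,hi,amin=20):
    m=cv2.inRange(cv2.cvtColor(im,cv2.COLOR_RGB2HSV),lo,hi)
    n,l,s,ce=cv2.connectedComponentsWithStats(m)
    return [(s[i],ce[i],l==i) for i in range(1,n) if s[i][4]>=amin]
E
python3 - <<'E'
from h import *
for c in("scene","side"):
    im=cv2.imread(f"pics/{c}0.png")[:,:,::-1].copy()
    x0,y0=(150,160) if c=="scene" else (180,130)
    sub=im[y0:y0+120,x0:x0+200]
    for nm,lo,hi in(("orange",(4,170,150),(16,255,255)),("green",(45,120,60),(75,255,255)),("teal",(82,120,60),(98,255,255))):
        for s,ce,m in blobs(sub,lo,hi):
            ys,xs=np.nonzero(m);p=np.c_[xs,ys].astype(np.float32)+[x0,y0]
            r=cv2.minAreaRect(p.astype(np.float32));print(c,nm,s[4],np.round(ce+[x0,y0],1),np.round(cv2.boxPoints(r),1).tolist())
E
```

```text
scene orange 264 [220.4 182.4] [[206.39999389648438, 182.89999389648438], [221.1999969482422, 169.89999389648438], [233.1999969482422, 183.60000610351562], [218.39999389648438, 196.60000610351562]]
scene orange 150 [323.  202.4] [[306.5, 201.89999389648438], [307.20001220703125, 197.5], [340.29998779296875, 203.10000610351562], [339.6000061035156, 207.39999389648438]]
scene green 92 [172.1 176.5] [[165.3000030517578, 187.10000610351562], [174.0, 161.0], [179.6999969482422, 162.89999389648438], [171.0, 189.0]]
scene green 25 [270.6 217. ] [[265.5, 215.10000610351562], [269.0, 212.0], [276.0, 220.0], [272.5, 223.10000610351562]]
scene green 29 [269.1 229.1] [[263.8999938964844, 229.60000610351562], [264.6000061035156, 225.89999389648438], [275.0, 228.0], [274.29998779296875, 231.6999969482422]]
scene green 119 [267.  238.1] [[260.5, 242.10000610351562], [263.1000061035156, 231.5], [273.5, 234.10000610351562], [270.79998779296875, 244.6999969482422]]
scene teal 2373 [212.4 221.5] [[182.0, 197.0], [243.0, 197.0], [243.0, 246.0], [182.0, 246.0]]
scene teal 41 [303.1 207.5] [[296.5, 209.5]
[... 517 characters left out ...]
  160.7] [[311.5, 159.10000610351562], [312.5, 155.10000610351562], [345.6000061035156, 163.39999389648438], [344.6000061035156, 167.39999389648438]]
side green 261 [227.9 195. ] [[209.3000030517578, 191.5], [213.10000610351562, 183.3000030517578], [245.8000030517578, 198.39999389648438], [242.0, 206.60000610351562]]
side teal 253 [185.6 153.6] [[180.0, 142.0], [196.0, 142.0], [196.0, 168.0], [180.0, 168.0]]
side teal 1395 [248.3 162.4] [[224.0, 145.0], [273.0, 145.0], [273.0, 180.0], [224.0, 180.0]]
side teal 821 [257.5 228.6] [[221.39999389648438, 245.39999389648438], [280.29998779296875, 163.39999389648438], [303.70001220703125, 180.1999969482422], [244.8000030517578, 262.20001220703125]]
```

```bash
python3 - <<'E'
from h import *
from scipy.optimize import least_squares
def T(n,a,b): p,e=tri([ray("scene",a),ray("side",b)]);print(n,np.round(p,4),np.round(e,4));return p
T("knob",(220.4,182.4),(288.5,173.9));T("bar",(323.5,202.5),(217.4,214.7));T("vial",(269.5,228.5),(227.8,195))
# bar ends
T("barL",(340,205),(209.5,223.5));T("barR",(307,199.7),(225,206))
obs=[((.035,-.08,.088),(220,182.8),(288.5,174)),((.165,.110,.07),(269.5,228.5),(227.8,195)),((.109,.253,.149),(323.5,202.5),(217.4,214.7))]
def f(v):
    c,s=np.cos(v[2]),np.sin(v[2]);r=[]
    for P,a,b in obs:
        w=[v[0]+c*P[0]-s*P[1],v[1]+s*P[0]+c*P[1],P[2]]
        r+=list(proj("scene",w)[0]-a)+list(proj("side",w)[0]-b)
    return np.array(r)
r=least_squares(f,[.5,-.05,0]);print(r.x,np.round(r.fun,1))
v=r.x;c,s=np.cos(v[2]),np.sin(v[2])
for n,P in(("knob",(.035,-.08)),("vial",(.165,.11)),("grip",(.109,.253)),("piv",(.06,.253))):print(n,np.round([v[0]+c*P[0]-s*P[1],v[1]+s*P[0]+c*P[1]],4))
E
```

```text
knob [ 0.5141 -0.1312  0.0791] [0.0001 0.0001]
bar [0.6112 0.1863 0.1498] [0.003 0.003]
vial [0.6607 0.0444 0.0675] [0.0026 0.0026]
barL [0.6146 0.2291 0.1527] [0.0052 0.0052]
barR [0.6079 0.1428 0.1478] [0.0004 0.0004]
[ 0.48685307 -0.05338966 -0.06988385] [-1.3 -2.   0.2 -2.9 -0.4 -1.5 -0.3  0.3  0.9  0.3 -2.2  1.7]
knob [ 0.5162 -0.1356]
vial [0.6591 0.0448]
grip [0.6133 0.1914]
piv [0.5644 0.1948]
```

Call:
{"name": "apply_moves", "arguments": {"targets": [{"translation": [0, 0, -0.08], "twist": -1, "hand": 1}, {"translation": [0, 0, -0.08], "twist": -1, "hand": 1}, {"translation": [0, 0, -0.08], "twist": -1, "hand": 1}, {"translation": [0, 0, -0.08], "twist": -1, "hand": 1}, {"translation": [0, 0, -0.08], "twist": -1, "hand": 1}, {"translation": [0, 0, -0.08], "twist": -1, "hand": 1}, {"translation": [0, 0, -0.08], "twist": -1, "hand": 1}, {"translation": [0, 0, -0.08], "twist": -1, "hand": 1}]}}

```text
time: 1.6
tool_pos: [0.2473, -0.574, 0.3176]
tool_rot: [0.0, 0.822, 0.569, 0.0]
contact_force: [0.3, -0.2, -0.3]
gripper_width: 1.003
grasp_force: 0.0
```

Call:
{"name": "apply_moves", "arguments": {"targets": [{"translation": [0, 0, 0], "twist": -1, "hand": 1}, {"translation": [0, 0, 0], "twist": -1, "hand": 1}, {"translation": [0, 0, 0], "twist": -0.94, "hand": 1}, {"translation": [0.45, 0.17, 0], "twist": 0, "hand": 1}, {"translation": [0.45, 0.17, 0], "twist": 0, "hand": 1}, {"translation": [0.45, 0.17, 0], "twist": 0, "hand": 1}, {"translation": [0.45, 0.17, 0], "twist": 0, "hand": 1}, {"translation": [0.45, 0.17, 0], "twist": 0, "hand": 1}]}}

```text
time: 2.4
tool_pos: [0.3482, -0.3537, 0.3174]
tool_rot: [0.0, 0.732, 0.682, 0.0]
contact_force: [0.2, -0.6, 0.3]
gripper_width: 0.999
grasp_force: 0.0
```

Call:
{"name": "apply_moves", "arguments": {"targets": [{"translation": [0.45, 0.17, 0], "twist": 0, "hand": 1}, {"translation": [0.45, 0.17, 0], "twist": 0, "hand": 1}, {"translation": [0.45, 0.17, 0], "twist": 0, "hand": 1}, {"translation": [0.45, 0.17, 0], "twist": 0, "hand": 1}, {"translation": [0.45, 0.17, 0], "twist": 0, "hand": 1}, {"translation": [0, 0, 0], "twist": 0, "hand": 1}]}}

```text
time: 3.0
tool_pos: [0.4497, -0.1324, 0.3176]
tool_rot: [-0.0, 0.729, 0.685, 0.001]
contact_force: [0.0, 0.2, -0.2]
gripper_width: 1.001
grasp_force: 0.0
```

```bash
python3 - <<'E'
from h import *
k=get_calibration("wrist");f=grab_frame("wrist");cv2.imwrite("pics/w1.png",f[:,:,::-1])
np.savez("w1.npz",K=k["camera_matrix"],P=k["pose"])
print(np.round(k["pose"],3).tolist(),np.round(k["camera_matrix"],0).tolist(),state()["time"])
print(np.round(proj("wrist",[[.514,-.131,.08],[.611,.186,.15],[.66,.0444,.068]],k)))
E
```

```text
[[0.998, 0.06, 0.017, 0.453], [-0.063, 0.954, 0.293, -0.058], [0.001, -0.294, 0.956, 0.438], [0.0, 0.0, 0.0, 1.0]] [[297.0, 0.0, 258.0], [0.0, 297.0, 192.0], [0.0, 0.0, 1.0]] 3.05
[[ 311.  160.]
 [ 468. -290.]
 [ 443.  -11.]]
```

View pics/w1.png

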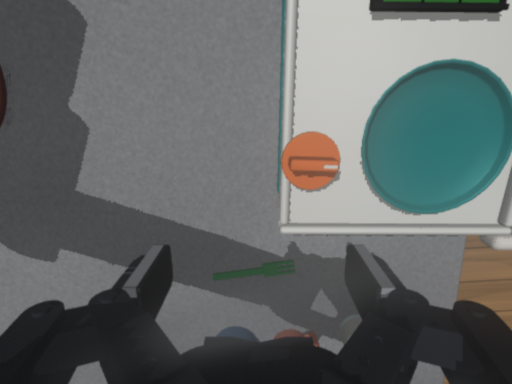

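Knob at (311,161), as predicted, with its bar nearly along image x. Moving over the lever.

Call:
{"name": "apply_moves", "arguments": {"targets": [{"translation": [0.415, 0.175, 0.08], "twist": 0, "hand": 1}, {"translation": [0.415, 0.175, 0.08], "twist": 0, "hand": 1}, {"translation": [0.415, 0.175, 0.08], "twist": 0, "hand": 1}, {"translation": [0.415, 0.175, 0.08], "twist": 0, "hand": 1}, {"translation": [0.415, 0.175, 0.08], "twist": 0, "hand": 1}, {"translation": [0.415, 0.175, 0.08], "twist": 0, "hand": 1}, {"translation": [0.415, 0.175, 0.08], "twist": 0, "hand": 0.8}, {"translation": [0.41, 0.175, 0.08], "twist": 0, "hand": 0.8}]}}

```text
time: 3.85
tool_pos: [0.6124, 0.1838, 0.2529]
tool_rot: [0.0, 0.732, 0.681, -0.0]
contact_force: [0.3, -0.2, 0.8]
gripper_width: 0.795
grasp_force: 0.0
```

Call:
{"name": "apply_moves", "arguments": {"targets": [{"translation": [0, 0, 0], "twist": 0, "hand": 0.8}, {"translation": [0, 0, 0], "twist": 0, "hand": 0.8}]}}

```text
time: 4.05
tool_pos: [0.6115, 0.1831, 0.2523]
tool_rot: [-0.0, 0.731, 0.682, -0.001]
contact_force: [-0.2, -0.0, 0.4]
gripper_width: 0.8
grasp_force: 0.0
```

```bash
python3 - <<'E'
from h import *
k=get_calibration("wrist");f=grab_frame("wrist");cv2.imwrite("pics/w2.png",f[:,:,::-1])
np.savez("w2.npz",K=k["camera_matrix"],P=k["pose"])
for s,ce,m in blobs(f,(4,150,90),(16,255,255),60):
    ys,xs=np.nonzero(m);r=cv2.minAreaRect(np.c_[xs,ys].astype(np.float32));print(s[4],np.round(ce,1),np.round(cv2.boxPoints(r),1).tolist())
print(np.round(proj("wrist",[[.514,-.131,.08],[.611,.186,.15],[.66,.0444,.068],[.6133,.1914,.149]],k)))
# knob/tray in w1
im=cv2.imread("pics/w1.png")[:,:,::-1].copy();d=np.load("w1.npz");kk=dict(camera_matrix=d["K"],pose=d["P"])
for s,ce,m in blobs(im,(4,150,90),(16,255,255),60):print("w1",s,np.round(ce,1));c1=ce
def plane(uv,z):
    o,d=ray("wrist",uv,kk);return o+d*(z-o[2])/d[2]
for uv in((290,5),(284,228),(510,229)):print(uv,np.round(plane(uv,.075),4))
E
```

```text
1761 [256.  187.3] [[248.0, 246.0], [248.0, 133.0], [264.0, 133.0], [264.0, 246.0]]
[[203. 409.]
 [259. 196.]
 [309. 285.]
 [262. 188.]]
w1 [ 282  135   55   53 1562] [306.3 160.2]
(290, 5) [0.4936 0.0379 0.075 ]
(284, 228) [ 0.4774 -0.2215  0.075 ]
(510, 229) [ 0.7778 -0.2421  0.075 ]
```

View pics/w2.png

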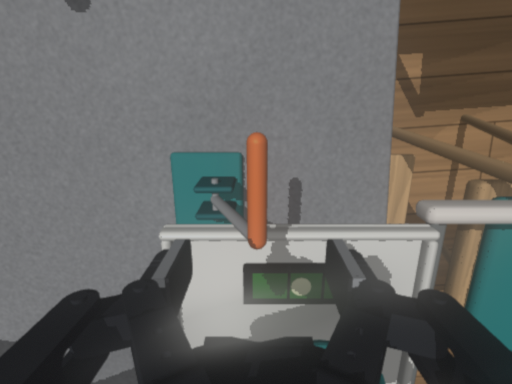

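```bash
python3 - <<'E'
from h import *
d=np.load("w2.npz");kk=dict(camera_matrix=d["K"],pose=d["P"])
def plane(uv,z):
    o,d=ray("wrist",uv,kk);return o+d*(z-o[2])/d[2]
for uv in((257,133),(256,187),(258,247),(252,231)):print(uv,np.round(plane(uv,.149),4))
for uv in((215,182),(215,212)):print("bracket",np.round(plane(uv,.05),4))
P=d["P"];p1,e=tri([ray("wrist",(256.5,188),kk),ray("scene",(323.5,202.5)),ray("side",(217.4,214.7))]);print(p1,e)
# chair pose from knob w/ yaw
y=-.066;c,s=np.cos(y),np.sin(y);o=np.array([.514,-.131])-[c*.035+s*.08,s*.035-c*.08]
for n,Q in(("org",(0,0)),("grip",(.109,.253)),("piv",(.06,.253)),("arm",(.109,.206)),("vial",(.165,.11))):print(n,np.round(o+[c*Q[0]-s*Q[1],s*Q[0]+c*Q[1]],4))
E
```

```text
(257, 133) [0.6128 0.2345 0.149 ]
(256, 187) [0.609  0.1928 0.149 ]
(258, 247) [0.6068 0.1406 0.149 ]
(252, 231) [0.603  0.1555 0.149 ]
bracket [0.5604 0.1732 0.05  ]
bracket [0.5562 0.1373 0.05  ]
[0.6101875  0.18831031 0.14916055] [np.float64(0.0036947183741084686), np.float64(0.002064662900662209), np.float64(0.004661325614281097)]
org [ 0.4844 -0.0489]
grip [0.6098 0.1964]
piv [0.5609 0.1996]
arm [0.6067 0.1495]
vial [0.6562 0.05  ]
```

Call:
{"name": "apply_moves", "arguments": {"targets": [{"translation": [0.13, -0.02, 0.2], "twist": 0, "hand": 0.7}, {"translation": [0, 0, 0.3], "twist": 0, "hand": 0.6}, {"translation": [0, 0, 0.3], "twist": 0, "hand": 0.6}, {"translation": [0, 0, 0.2], "twist": 0, "hand": 0.5}, {"translation": [0, 0, 0], "twist": 0, "hand": 0.4}, {"translation": [0, 0, 0], "twist": 0, "hand": 0.3}, {"translation": [0, 0, 0], "twist": 0, "hand": 0.3}]}}

```text
time: 4.8
tool_pos: [0.6114, 0.1964, 0.1559]
tool_rot: [0.001, 0.732, 0.682, 0.002]
contact_force: [-0.2, 0.3, -0.2]
gripper_width: 0.297
grasp_force: 0.0
```

Call:
{"name": "apply_moves", "arguments": {"targets": [{"translation": [0, 0, 0], "twist": 0, "hand": 0}, {"translation": [0, 0, 0], "twist": 0, "hand": 0}, {"translation": [0, 0, 0], "twist": 0, "hand": 0}, {"translation": [0, 0, 0], "twist": 0, "hand": 0}]}}

```text
time: 5.2
tool_pos: [0.6113, 0.1968, 0.156]
tool_rot: [0.001, 0.731, 0.682, 0.001]
contact_force: [-1.6, -3.1, 6.1]
gripper_width: 0.162
grasp_force: 58.6
```

Call:
{"name": "apply_moves", "arguments": {"targets": [{"translation": [0, 0, 0], "twist": 0, "hand": 0.35}, {"translation": [0, 0, 0.06], "twist": 0, "hand": 0.35}, {"translation": [0, 0, 0], "twist": 0, "hand": 0.35}, {"translation": [0, 0, 0], "twist": 0, "hand": 0}, {"translation": [0, 0, 0], "twist": 0, "hand": 0}, {"translation": [0, 0, 0], "twist": 0, "hand": 0}, {"translation": [0, 0, 0], "twist": 0, "hand": 0}]}}

```text
time: 5.9
tool_pos: [0.6099, 0.197, 0.1467]
tool_rot: [-0.0, 0.731, 0.682, -0.0]
contact_force: [0.7, 1.3, -3.7]
gripper_width: 0.171
grasp_force: 58.4
```

Call:
{"name": "apply_moves", "arguments": {"targets": [{"translation": [0, -0.105, -0.045], "twist": 0, "hand": 0}, {"translation": [0, -0.11, -0.033], "twist": 0, "hand": 0}, {"translation": [0, -0.113, -0.022], "twist": 0, "hand": 0}, {"translation": [0, -0.114, -0.01], "twist": 0, "hand": 0}, {"translation": [0, 0, 0], "twist": 0, "hand": 0}]}}

```text
time: 6.4
tool_pos: [0.5671, 0.2, 0.1601]
tool_rot: [0.002, 0.731, 0.682, 0.002]
contact_force: [4.1, -0.7, -0.0]
gripper_width: 0.167
grasp_force: 58.9
```

Call:
{"name": "apply_moves", "arguments": {"targets": [{"translation": [0, -0.115, 0.002], "twist": 0, "hand": 0}, {"translation": [0, -0.114, 0.013], "twist": 0, "hand": 0}, {"translation": [0, -0.112, 0.025], "twist": 0, "hand": 0}, {"translation": [0, -0.11, 0.035], "twist": 0, "hand": 0}, {"translation": [0, -0.075, 0.03], "twist": 0, "hand": 0}, {"translation": [0, 0, 0], "twist": 0, "hand": 0}, {"translation": [0, 0, 0], "twist": 0, "hand": 0}]}}

```text
time: 7.1
tool_pos: [0.5176, 0.2037, 0.1533]
tool_rot: [0.004, 0.731, 0.682, 0.004]
contact_force: [3.8, -2.4, 10.6]
gripper_width: 0.164
grasp_force: 59.7
```

Call:
{"name": "apply_moves", "arguments": {"targets": [{"translation": [0, -0.05, 0.035], "twist": 0, "hand": 0}, {"translation": [0, -0.03, 0.01], "twist": 0, "hand": 0}, {"translation": [0, 0, 0], "twist": 0, "hand": 0}, {"translation": [0, 0, 0], "twist": 0, "hand": 0}]}}

```text
time: 7.5
tool_pos: [0.5138, 0.204, 0.1516]
tool_rot: [0.008, 0.731, 0.682, 0.008]
contact_force: [11.6, -5.0, 12.5]
gripper_width: 0.163
grasp_force: 59.9
```

Call:
{"name": "apply_moves", "arguments": {"targets": [{"translation": [0, 0.04, -0.022], "twist": 0, "hand": 0}, {"translation": [0, 0.04, -0.022], "twist": 0, "hand": 0}, {"translation": [0, 0.038, -0.015], "twist": 0, "hand": 0}, {"translation": [0, 0.037, -0.015], "twist": 0, "hand": 0}, {"translation": [0, 0.055, -0.018], "twist": 0, "hand": 0}, {"translation": [0, 0.055, -0.017], "twist": 0, "hand": 0}, {"translation": [0, 0.056, -0.013], "twist": 0, "hand": 0}, {"translation": [0, 0.056, -0.012], "twist": 0, "hand": 0}]}}

```text
time: 8.3
tool_pos: [0.5443, 0.2019, 0.1593]
tool_rot: [0.0, 0.731, 0.682, 0.001]
contact_force: [1.0, -0.4, 6.3]
gripper_width: 0.167
grasp_force: 61.9
```

Call:
{"name": "apply_moves", "arguments": {"targets": [{"translation": [0, 0.057, -0.007], "twist": 0, "hand": 0}, {"translation": [0, 0.057, -0.006], "twist": 0, "hand": 0}, {"translation": [0, 0.057, -0.001], "twist": 0, "hand": 0}, {"translation": [0, 0.058, -0.001], "twist": 0, "hand": 0}, {"translation": [0, 0.057, 0.005], "twist": 0, "hand": 0}, {"translation": [0, 0.057, 0.005], "twist": 0, "hand": 0}, {"translation": [0, 0.056, 0.011], "twist": 0, "hand": 0}, {"translation": [0, 0.057, 0.011], "twist": 0, "hand": 0}]}}

```text
time: 9.1
tool_pos: [0.5888, 0.1987, 0.1547]
tool_rot: [-0.0, 0.731, 0.682, -0.0]
contact_force: [-0.6, 0.6, 2.6]
gripper_width: 0.168
grasp_force: 65.6
```

Call:
{"name": "apply_moves", "arguments": {"targets": [{"translation": [0, 0.055, 0.016], "twist": 0, "hand": 0}, {"translation": [0, 0.055, 0.017], "twist": 0, "hand": 0}, {"translation": [0, 0.052, 0.022], "twist": 0, "hand": 0}, {"translation": [0, 0.053, 0.023], "twist": 0, "hand": 0}, {"translation": [0, 0, 0], "twist": 0, "hand": 0}, {"translation": [0, 0, 0], "twist": 0, "hand": 0}, {"translation": [0, 0, 0], "twist": 0, "hand": 0}]}}

```text
time: 9.8
tool_pos: [0.6093, 0.1972, 0.1465]
tool_rot: [-0.001, 0.731, 0.682, -0.001]
contact_force: [-3.0, 2.9, -0.1]
gripper_width: 0.162
grasp_force: 67.3
```

Call:
{"name": "apply_moves", "arguments": {"targets": [{"translation": [0, 0.02, 0], "twist": 0, "hand": 0}, {"translation": [0, 0, 0], "twist": 0, "hand": 0}, {"translation": [0, 0, 0], "twist": 0, "hand": 0}, {"translation": [0, 0, 0], "twist": 0, "hand": 0.2}, {"translation": [0, 0, 0], "twist": 0, "hand": 0.3}, {"translation": [0, 0, 0], "twist": 0, "hand": 0.4}, {"translation": [0, 0, 0], "twist": 0, "hand": 0.5}, {"translation": [0, 0, 0], "twist": 0, "hand": 0.6}]}}

```text
time: 10.6
tool_pos: [0.6126, 0.1967, 0.1477]
tool_rot: [0.001, 0.731, 0.682, 0.0]
contact_force: [0.1, -0.3, -0.0]
gripper_width: 0.602
grasp_force: 0.0
```

Call:
{"name": "apply_moves", "arguments": {"targets": [{"translation": [0, 0, -0.3], "twist": 0, "hand": 0.6}, {"translation": [0, 0, -0.35], "twist": 0, "hand": 0.6}, {"translation": [0, 0, -0.35], "twist": 0, "hand": 0.6}, {"translation": [0, 0, 0], "twist": 0, "hand": 0.6}, {"translation": [0, 0, 0], "twist": 0, "hand": 0.6}]}}

```text
time: 11.1
tool_pos: [0.6128, 0.1969, 0.2488]
tool_rot: [0.001, 0.731, 0.682, 0.001]
contact_force: [-0.5, 0.3, 0.4]
gripper_width: 0.603
grasp_force: 0.0
```

```bash
python3 - <<'E'
from h import *
k=get_calibration("wrist");f=grab_frame("wrist");cv2.imwrite("pics/w3.png",f[:,:,::-1])
for n,g in(("w3",f),("w2",cv2.imread("pics/w2.png")[:,:,::-1].copy())):
  for s,ce,m in blobs(g,(4,150,90),(16,255,255),60):print(n,s,np.round(ce,1))
print(state()["tool_pos"])
# knob bar in w1: enlarged crop; also current scene
im=cv2.imread("pics/w1.png");kn=cv2.resize(im[110:210,260:360],None,fx=4,fy=4,interpolation=cv2.INTER_CUBIC)
s=grab_frame("scene")[:,:,::-1];s2=grab_frame("side")[:,:,::-1]
cv2.imwrite("pics/scene1.png",s);cv2.imwrite("pics/side1.png",s2)
z=cv2.resize(s2[150:250,190:310],(480,400),interpolation=cv2.INTER_CUBIC)[:, :400]
cv2.imwrite("pics/k.png",np.hstack([kn,z]))
E
```

```text
w3 [ 246  153   18   90 1420] [255.  196.4]
w2 [ 248  133   17  114 1761] [256.  187.3]
[0.61199279 0.19677073 0.24680411]
```

View pics/k.png

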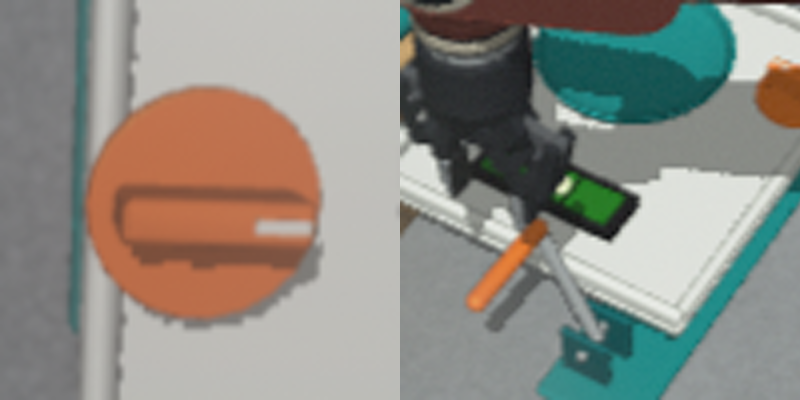

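The lever is back at rest. The knob bar lies along chair x with a world yaw of about -0.08. I move over the knob and turn the tool by -1.56 rad.

Call:
{"name": "apply_moves", "arguments": {"targets": [{"translation": [-0.42, -0.093, 0], "twist": 0, "hand": 0.6}, {"translation": [-0.42, -0.093, 0], "twist": 0, "hand": 0.6}, {"translation": [-0.42, -0.093, 0], "twist": 0, "hand": 0.6}, {"translation": [-0.42, -0.093, 0], "twist": 0, "hand": 0.6}, {"translation": [-0.42, -0.093, 0], "twist": 0, "hand": 0.6}, {"translation": [-0.42, -0.093, 0], "twist": 0, "hand": 0.6}, {"translation": [-0.42, -0.093, 0], "twist": 0, "hand": 0.6}, {"translation": [-0.41, -0.093, 0], "twist": 0, "hand": 0.6}]}}

```text
time: 12.05
tool_pos: [0.513, -0.1334, 0.2454]
tool_rot: [-0.001, 0.731, 0.682, -0.001]
contact_force: [1.0, 0.3, -0.4]
gripper_width: 0.599
grasp_force: 0.0
```

Call:
{"name": "apply_moves", "arguments": {"targets": [{"translation": [0, 0, 0], "twist": -1, "hand": 0.6}, {"translation": [0, 0, 0], "twist": -1, "hand": 0.6}, {"translation": [0, 0, 0], "twist": -1, "hand": 0.6}, {"translation": [0, 0, 0], "twist": -1, "hand": 0.6}, {"translation": [0, 0, 0], "twist": -1, "hand": 0.6}, {"translation": [0, 0, 0], "twist": -1, "hand": 0.6}, {"translation": [0, 0, 0], "twist": -1, "hand": 0.6}, {"translation": [0, 0, 0], "twist": -1, "hand": 0.6}]}}

```text
time: 12.85
tool_pos: [0.5137, -0.1318, 0.2452]
tool_rot: [-0.002, 0.406, 0.914, -0.0]
contact_force: [-0.5, 0.2, 0.2]
gripper_width: 0.608
grasp_force: 0.0
```

Call:
{"name": "apply_moves", "arguments": {"targets": [{"translation": [0, 0, 0], "twist": -1, "hand": 0.6}, {"translation": [0, 0, 0], "twist": -1, "hand": 0.6}, {"translation": [0, 0, 0], "twist": -1, "hand": 0.6}, {"translation": [0, 0, 0], "twist": -1, "hand": 0.6}, {"translation": [0, 0, 0], "twist": -1, "hand": 0.6}, {"translation": [0, 0, 0], "twist": -1, "hand": 0.6}, {"translation": [0, 0, 0], "twist": -1, "hand": 0.6}, {"translation": [0, 0, 0], "twist": -0.6, "hand": 0.6}]}}

```text
time: 13.65
tool_pos: [0.5137, -0.1318, 0.2452]
tool_rot: [-0.002, 0.039, 0.999, 0.001]
contact_force: [0.5, 0.5, 0.3]
gripper_width: 0.598
grasp_force: 0.0
```

Call:
{"name": "apply_moves", "arguments": {"targets": [{"translation": [0, 0, 0], "twist": 0, "hand": 0.6}, {"translation": [0, 0, 0], "twist": 0, "hand": 0.6}]}}

```text
time: 13.85
tool_pos: [0.514, -0.1319, 0.2459]
tool_rot: [-0.001, 0.041, 0.999, 0.0]
contact_force: [0.6, -0.3, -0.9]
gripper_width: 0.596
grasp_force: 0.0
```

```bash
python3 - <<'E'
from h import *
s=state();k=get_calibration("wrist");f=grab_frame("wrist");cv2.imwrite("pics/w4.png",f[:,:,::-1])
np.savez("w4.npz",K=k["camera_matrix"],P=k["pose"])
print(np.round(s["tool_pos"],4),np.round(s["joint_pos"],2))
for b,ce,m in blobs(f,(4,150,90),(16,255,255),60):
  print(b,np.round(ce,1))
  cc=b[:2]+b[2:4]/2
  print(np.round(proj("wrist",[.514,-.131,.08],k),1),tri([ray("wrist",cc,k),ray("scene",(220,183)),ray("side",(288.5,174))]))
E
```

```text
[ 0.514  -0.1319  0.2459] [-0.39 -0.17  1.84 -0.    1.47 -1.88]
[ 224  145   69   69 2797] [260.5 176.3]
[[259.6 180.7]] (array([ 0.5142335 , -0.1325027 ,  0.07663319]), [np.float64(0.0007985319958246565), np.float64(0.0003528307799870539), np.float64(0.0005613297573610281)])
```

View pics/w4.png

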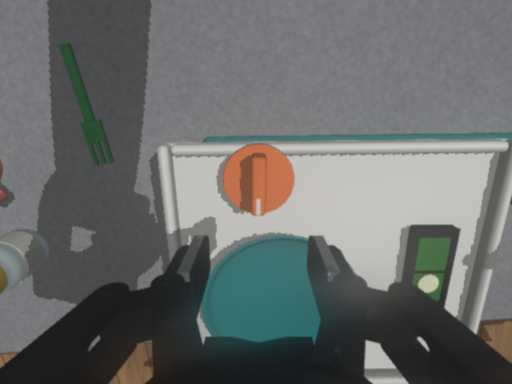

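The knob is centred at (259,179) and its bar is about 0.03 rad clockwise of the tool. The vial is at (431,268) with the bubble at (428,283), beyond the line. Descending and gripping.

Call:
{"name": "apply_moves", "arguments": {"targets": [{"translation": [0, 0, 0.3], "twist": 0.3, "hand": 0.5}, {"translation": [0, 0, 0.4], "twist": 0, "hand": 0.45}, {"translation": [0, 0, 0.3], "twist": 0, "hand": 0.45}, {"translation": [0, 0, 0.2], "twist": 0, "hand": 0.45}, {"translation": [0, 0, 0.12], "twist": 0, "hand": 0.45}, {"translation": [0, 0, 0], "twist": 0, "hand": 0.45}, {"translation": [0, 0, 0], "twist": 0, "hand": 0.45}]}}

```text
time: 14.6
tool_pos: [0.515, -0.1323, 0.116]
tool_rot: [0.001, 0.055, 0.998, -0.0]
contact_force: [0.2, 0.4, 0.5]
gripper_width: 0.45
grasp_force: 0.0
```

Call:
{"name": "apply_moves", "arguments": {"targets": [{"translation": [0, 0, 0], "twist": 0, "hand": 0}, {"translation": [0, 0, 0], "twist": 0, "hand": 0}, {"translation": [0, 0, 0], "twist": 0, "hand": 0}, {"translation": [0, 0, 0], "twist": 0, "hand": 0}, {"translation": [0, 0, 0], "twist": 0, "hand": 0}]}}

```text
time: 15.1
tool_pos: [0.5154, -0.1322, 0.1162]
tool_rot: [0.001, 0.055, 0.998, -0.0]
contact_force: [1.3, 0.8, 2.4]
gripper_width: 0.142
grasp_force: 61.9
```

Call:
{"name": "apply_moves", "arguments": {"targets": [{"translation": [0, 0, 0.03], "twist": 0, "hand": 0}, {"translation": [0, 0, 0.03], "twist": 0, "hand": 0}, {"translation": [0, 0, 0.02], "twist": 0, "hand": 0}, {"translation": [0, 0, 0], "twist": 0, "hand": 0}, {"translation": [0, 0, 0], "twist": 0, "hand": 0}]}}

```text
time: 15.6
tool_pos: [0.515, -0.1327, 0.1099]
tool_rot: [0.0, 0.055, 0.998, -0.001]
contact_force: [-7.0, 2.0, 15.9]
gripper_width: 0.142
grasp_force: 63.6
```

```bash
cat >> h.py <<'E'
def bubble(c,tag):
    k=get_calibration(c);f=grab_frame(c);cv2.imwrite(f"pics/{tag}.png",f[:,:,::-1])
    y=-.066;ca,sa=np.cos(y),np.sin(y);V=np.array([.6585,.047,.068]);ex=np.array([ca,sa,0]);ey=np.array([-sa,ca,0])
    # rectified patch: 1 px = 0.5 mm; rows along chair x (down = away), cols along chair y
    w,h=.035,.085
    src=np.float32(proj(c,[V+a*h*ex+b*w*ey for a,b in((-1,1),(-1,-1),(1,-1),(1,1))],k))
    dst=np.float32([[0,0],[140,0],[140,340],[0,340]])
    p=cv2.warpPerspective(f,cv2.getPerspectiveTransform(src,dst),(140,340));cv2.imwrite(f"pics/{tag}_p.png",cv2.resize(p,None,fx=1.5,fy=1.5)[:,:,::-1])
    return p
E
python3 - <<'E'
from h import *
cv2.imwrite("pics/b0.png",np.hstack([bubble("wrist","w5"),bubble("scene","s5"),bubble("side","d5")])[:,:,::-1])
E
```

```text
(no output)
```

View pics/b0.png

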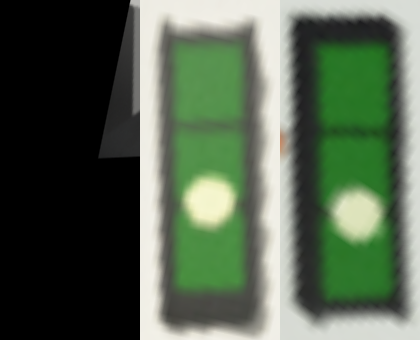

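Rectified views (top is towards the robot) put the bubble about 20 mm beyond centre, on the negative side. That needs about 0.85 rad clockwise.

Call:
{"name": "apply_moves", "arguments": {"targets": [{"translation": [0, 0, -0.005], "twist": 1, "hand": 0}, {"translation": [0, 0, -0.005], "twist": 1, "hand": 0}, {"translation": [0, 0, -0.005], "twist": 1, "hand": 0}, {"translation": [0, 0, -0.005], "twist": 1, "hand": 0}]}}

```text
time: 16.15
tool_pos: [0.515, -0.133, 0.112]
tool_rot: [0.0, 0.254, 0.967, -0.001]
contact_force: [-6.8, 0.6, 15.4]
gripper_width: 0.141
grasp_force: 63.7
```

Call:
{"name": "apply_moves", "arguments": {"targets": [{"translation": [0, 0, -0.005], "twist": 1, "hand": 0}, {"translation": [0, 0, -0.005], "twist": 1, "hand": 0}, {"translation": [0, 0, -0.005], "twist": 1, "hand": 0}, {"translation": [0, 0, -0.005], "twist": 1, "hand": 0}]}}

```text
time: 16.55
tool_pos: [0.5148, -0.1333, 0.114]
tool_rot: [0.001, 0.441, 0.897, -0.001]
contact_force: [-7.1, -0.8, 17.3]
gripper_width: 0.146
grasp_force: 63.7
```

Call:
{"name": "apply_moves", "arguments": {"targets": [{"translation": [0, 0, 0], "twist": 0, "hand": 0}, {"translation": [0, 0, 0], "twist": 0, "hand": 0}, {"translation": [0, 0, 0], "twist": 0, "hand": 0}, {"translation": [0, 0, 0], "twist": 0, "hand": 0}, {"translation": [0, 0, 0], "twist": 0, "hand": 0}, {"translation": [0, 0, 0], "twist": 0, "hand": 0}, {"translation": [0, 0, 0], "twist": 0, "hand": 0}, {"translation": [0, 0, 0], "twist": 0, "hand": 0}]}}

```text
time: 17.35
tool_pos: [0.5149, -0.1335, 0.1141]
tool_rot: [0.001, 0.44, 0.898, -0.001]
contact_force: [-5.3, -0.8, 16.2]
gripper_width: 0.143
grasp_force: 63.6
```

Call:
{"name": "apply_moves", "arguments": {"targets": [{"translation": [0, 0, 0], "twist": 0, "hand": 0}, {"translation": [0, 0, 0], "twist": 0, "hand": 0}, {"translation": [0, 0, 0], "twist": 0, "hand": 0}, {"translation": [0, 0, 0], "twist": 0, "hand": 0}, {"translation": [0, 0, 0], "twist": 0, "hand": 0}, {"translation": [0, 0, 0], "twist": 0, "hand": 0}, {"translation": [0, 0, 0], "twist": 0, "hand": 0}, {"translation": [0, 0, 0], "twist": 0, "hand": 0}]}}

```text
time: 18.15
tool_pos: [0.5149, -0.1335, 0.1141]
tool_rot: [0.001, 0.44, 0.898, -0.001]
contact_force: [-7.0, -1.2, 16.4]
gripper_width: 0.144
grasp_force: 63.6
```

```bash
cat >> h.py <<'E'
def meas(p):
    hsv=cv2.cvtColor(p,cv2.COLOR_RGB2HSV);g=cv2.inRange(hsv,(45,100,40),(75,255,255))
    cols=np.nonzero((g>0).sum(0)>120)[0];rows=np.nonzero((g[:,cols]>0).mean(1)>.3)[0]
    b=cv2.inRange(hsv,(20,10,150),(60,110,255));b[:rows[0]]=0;b[rows[-1]:]=0;b[:,:cols[0]+3]=0;b[:,cols[-1]-3:]=0
    ys=np.nonzero(b)[0];c=(rows[0]+rows[-1])/2
    return rows[0],rows[-1],round(ys.mean(),1),len(ys),"bubble mm",round((c-ys.mean())*.5,1)
E
python3 - <<'E'
from h import *
for c,t in(("scene","s5"),("side","d5")):
    p=cv2.resize(cv2.imread(f"pics/{t}_p.png"),(140,340))[:,:,::-1].copy()
    print("before",c,meas(p));print("now",c,meas(bubble(c,t+"b")))
E
```

```text
before scene (np.int64(48), np.int64(289), np.float64(201.4), 2584, 'bubble mm', np.float64(-16.5))
now scene (np.int64(42), np.int64(288), np.float64(171.1), 2618, 'bubble mm', np.float64(-3.0))
before side (np.int64(42), np.int64(300), np.float64(214.3), 2243, 'bubble mm', np.float64(-21.6))
now side (np.int64(45), np.int64(301), np.float64(185.7), 2119, 'bubble mm', np.float64(-6.4))
```

```bash
python3 - <<'E'
import cv2,numpy as np
im=[cv2.resize(cv2.imread(f"pics/{t}.png"),(280,520)) for t in("s5b_p","d5b_p")]
cv2.imwrite("pics/b1.png",np.hstack(im))
E
```

```text
(no output)
```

View pics/b1.png

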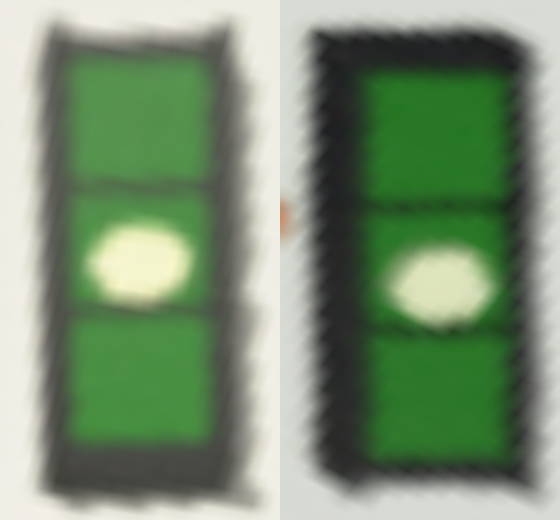

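The lines are at rows 187 and 311 (scene) and 207 and 331 (side). The bubble at 262 and 285 is about 4.7 mm negative, so I turn about 0.22 rad more.

Call:
{"name": "apply_moves", "arguments": {"targets": [{"translation": [0, 0, -0.005], "twist": 1, "hand": 0}, {"translation": [0, 0, -0.005], "twist": 1, "hand": 0}, {"translation": [0, 0, 0], "twist": 0.2, "hand": 0}, {"translation": [0, 0, 0], "twist": 0, "hand": 0}, {"translation": [0, 0, 0], "twist": 0, "hand": 0}, {"translation": [0, 0, 0], "twist": 0, "hand": 0}, {"translation": [0, 0, 0], "twist": 0, "hand": 0}, {"translation": [0, 0, 0], "twist": 0, "hand": 0}]}}

```text
time: 19.05
tool_pos: [0.5147, -0.1335, 0.1151]
tool_rot: [0.001, 0.536, 0.845, -0.002]
contact_force: [-7.3, -0.3, 16.9]
gripper_width: 0.144
grasp_force: 63.7
```

Call:
{"name": "apply_moves", "arguments": {"targets": [{"translation": [0, 0, 0], "twist": 0, "hand": 0}, {"translation": [0, 0, 0], "twist": 0, "hand": 0}, {"translation": [0, 0, 0], "twist": 0, "hand": 0}, {"translation": [0, 0, 0], "twist": 0, "hand": 0}, {"translation": [0, 0, 0], "twist": 0, "hand": 0}, {"translation": [0, 0, 0], "twist": 0, "hand": 0}, {"translation": [0, 0, 0], "twist": 0, "hand": 0}, {"translation": [0, 0, 0], "twist": 0, "hand": 0}]}}

```text
time: 19.85
tool_pos: [0.5147, -0.1335, 0.1151]
tool_rot: [0.001, 0.536, 0.845, -0.002]
contact_force: [-7.4, -0.8, 16.8]
gripper_width: 0.142
grasp_force: 63.7
```

Call:
{"name": "apply_moves", "arguments": {"targets": [{"translation": [0, 0, 0], "twist": 0, "hand": 0}, {"translation": [0, 0, 0], "twist": 0, "hand": 0}, {"translation": [0, 0, 0], "twist": 0, "hand": 0}, {"translation": [0, 0, 0], "twist": 0, "hand": 0}, {"translation": [0, 0, 0], "twist": 0, "hand": 0}]}}

```text
time: 20.35
tool_pos: [0.5147, -0.1335, 0.1151]
tool_rot: [0.001, 0.536, 0.845, -0.002]
contact_force: [-7.8, -0.7, 17.3]
gripper_width: 0.143
grasp_force: 63.7
```

```bash
python3 - <<'E'
from h import *
ps=[bubble(c,t) for c,t in(("scene","s6"),("side","d6"))]
for p in ps:print(meas(p))
cv2.imwrite("pics/b2.png",cv2.resize(np.hstack(ps),(560,520))[:,:,::-1])
E
```

```text
(np.int64(41), np.int64(288), np.float64(161.3), 2762, 'bubble mm', np.float64(1.6))
(np.int64(46), np.int64(302), np.float64(178.1), 2270, 'bubble mm', np.float64(-2.0))
```

View pics/b2.png

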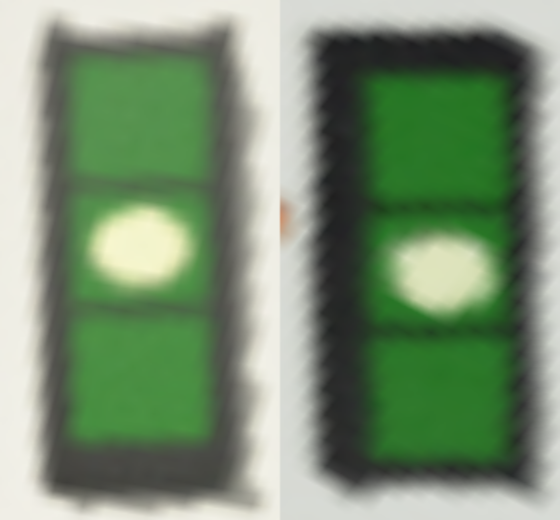

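The bubble is centred: row 247 against a midpoint of 249 in the scene view, and 272 against 269 in the side view. The arm is pressing with about 17 N. Handing in.

```bash
python3 -c "
from plant import *
print(job_done())"
```

```text
the job is handed in; nothing more can be done
None
```

I handed the job in at about 20 s: the lever was pulled to its stop and eased back to rest, the gripper is still holding the knob and pressing it down with about 17 N, and the bubble is centred to about 1 mm; no verdict was shown.

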